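# Continue the alternating disc spring stack on the arbor

### The arm

A 7-joint arm with a two-finger parallel gripper is mounted at the origin on a cart in front of the work surface, level with it; the furniture and walls round the work are solid. World frame = base frame: x ahead of the robot, y to its left, z up, the work surface at z = 0. Lengths are in m, angles in rad, forces in N, time in s.
With the tool pointing down it reaches from about 0.4 to 0.9 m from the base axis. Payload 5.6 kg.
Tool frame: the origin (TCP) lies on the mounting face of the last link; the fingertips stand 190 mm ahead of it and the grasp point (between the pads) lies 171 mm ahead of it (tcp_to_grasp is the distance from the TCP to the grasp point, in m); z points along the fingers, y is the direction in which the jaws open and shut (so a half turn about z gives the same grasp; the last joint's range is limited). The gripper opens to 92 mm and grips with 3 to 60 N. Pads are 20 mm wide; open, the fingers measure 128 mm over their backs; the gripper's body (75 mm by 189 mm) begins 69 mm behind the grasp point.
Start: joints at [1.256, 0.468, -0.012, 1.603, 0.006, 1.071, -0.056], TCP at [0.174, -0.626, 0.405] pointing down, gripper open.
Joint ranges: [-2.53, 2.53], [-0.31, 2.02], [-1.57, 1.55], [0.28, 2.44], [-1.29, 4.43], [0.15, 1.84], [-2.92, 2.92]. Speed limits (rad/s): [2.57, 2.57, 3.14, 3.14, 3.14, 3.14, 3.14].

### API

Orientations are given as a rotation vector (axis times angle).
In Python, from workcell import * gives the robot as it stands.
- The arm moves only by the tool apply_moves, never from a script. Its argument "moves" is a list of rows, each a list of 6 numbers: the shift along the tool's x, y, z in units of 40 mm (1.0 is 40 mm), then the turn, a rotation vector about the tool's x, y, z in units of 8 degrees (1.0 is 8 degrees). A call has 1 to 10 rows; each row shifts and turns the commanded pose from where the row before left it, along the tool's axes as they then stand; what a row does not reach is not made up. A row lasts 1/8 s, in which the tool goes at most 62.5 mm and 10.7 degrees, less where a joint would pass 70% of its speed; a pose out of reach is approached as far as the arm can. A call is refused whole if a number of a shift passes 1 or a number of a turn 1, either way. A call with a gripper value outside its range is refused whole. "hand" is the opening, from 0 (shut) to 1 (fully open), set as the call begins (left out, the last holds). The fingers move at their own pace and stop on an object; the grip force is fixed at half the most. Time passes only in rows, so rows that do not move let the fingers close. It gives the time, the measured TCP pose, the force and the opening at its end, in the units of the state.
- state(): the state, without advancing time (a new reading comes with each control period).
- capture(name): name is "scene" or "top" or "wrist"; returns a dict with "image" (384x512x3 uint8, blue, green, red), "vfov" (degrees; the focal length in pixels is half the picture's height over the tangent of half this angle, whatever the lens; pixels are square), "cx", "cy" (the principal point, pixels), "R" (3x3) and "t" (3): a world point X has camera coordinates R X + t. Camera axes: x right, y down, z forward; pixel columns grow to the right and rows downward; lengths in m; the calibration is good to about 2 mm. The wrist camera is an equidistant fisheye: a pixel r from the principal point sees the ray r / f radians off the axis. A picture is of the moment at which its call begins. There is no depth.
- job_done(): hands the job in, once; it reports no verdict.
The state is a dict: "time_s": time; "joint_pos": joint angles; "joint_vel": joint speeds; "effort": joint torques, N m; "tool_pos": TCP position; "tool_rot": TCP orientation; "wrist_force": force on the tool from outside, world axes, zero at the start; "torque": the same for the moment, N m; "grip_width": finger opening in m.
Only numpy, scipy, OpenCV 4.12 (cv2) and the standard library are available. Lean on these libraries where they do the work, as an engineer would, in place of code of your own. Each camera call takes 0.05 s, during which the arm holds its last target.

### The job

The arbor on the bench carries the start of a disc spring stack whose cone washers face alternately. Put the two loose cone washers on it just as they lie, first the one lying dish up and then the one lying crown up, so that each sits fully home and the stack goes on alternating. Leave the loose flat ring where it is.

Things in the scene. Friction and masses are not known exactly. Their poses are not given: they have to be found in the camera images.
- arbor: Fixed upright arbor: dark round flange (76 mm across, 12 thick) with a 16 mm rod, its top 110 mm above the bench, the last 16 mm tapering to a 6 mm nose. Two steel cone washers sized like the loose ones are fixed on it, lower dish up, upper crown up; the upper one's narrow top, where the next rests, is 48 mm up. Each washer adds 18 mm. Origin on the rod's axis at bench level; z up.
- dish_center (a point): Loose steel cone washer lying dish up, like a shallow funnel: wide rim at the top, narrow end on the bench. 52 mm across, 28 mm hole, 18 mm tall, about 90 g; its widest part is an upright rim edge 10 mm tall, 8 to 18 mm above its underside. Point on its axis, half-way up (9 mm above its underside); bench at z = 0.
- crown_center (a point): Loose steel cone washer of the same size lying crown up, like a blunt cone: wide rim on the bench, narrow end at the top. 52 mm across, 28 mm hole, 18 mm tall, about 90 g; its widest part is an upright rim edge 10 mm tall, 0 to 10 mm above its underside. Point on its axis, half-way up (9 mm above its underside); bench at z = 0.
- spacer_center (a point): Loose flat steel ring (plain spacer, not a cone washer), 52 mm across, 28 mm hole, 12 mm tall; not needed and to be left where it lies. Point on its axis, half-way up (6 mm above its underside); z up.
There are look-alikes about, which are no part of the job. Leave any yellow look-alike of the part that bears crown_center alone. What is shaped like the part that bears dish_center but orange is not meant.

How it is judged:
By the outcome, as a careful person would: the job done as asked, in the order asked, and still so for the second after the job is handed in, with the robot touching nothing.
It also fails if it takes over 51 s, if anything falls off the work surface, if the arm or the gripper's body presses on something with over 40 N, if the wrist force passes 120 N, or if a joint passes its speed limit or range.

## Working session

There is one attempt and no reset: what is moved stays moved. The work goes in short steps, Python scripts to look and compute and a tool call to move; the robot and the scene stay as the last step left them, time stands still between calls to the robot, and variables do not carry over. Pictures are saved under pics/ and viewed, and the job is handed in when it is done.

Besides the shell and the picture viewer there is one more tool, called after ">>>" as name(argument=value, ...) on one line, values as JSON. apply_moves: Moves the arm, as the interface text tells. Its arguments: {"type":"object","properties":{"moves":{"type":"array"},"hand":{"type":"number"}},"required":["moves"]}

```bash
mkdir -p pics; ls
python3 - <<'E'
from workcell import *
import cv2,numpy as np
s=state();print(s)
for n in("scene","top","wrist"):
    c=capture(n);cv2.imwrite(f"pics/{n}0.png",c["image"]);print(n,c["vfov"],c["cx"],c["cy"],np.array(c["R"]).round(4).tolist(),np.array(c["t"]).round(4))
E
```

```text
pics
{'time_s': 0.0, 'joint_pos': array([ 1.25597787,  0.4683794 , -0.01157794,  1.60361782,  0.0060333 ,
        1.07141286, -0.05629089]), 'joint_vel': array([-6.57287138e-04, -6.08332796e-04, -4.95041557e-04,  8.80076791e-04,
       -8.95847466e-05, -8.56461701e-04,  9.54331727e-04]), 'effort': array([ 2.29539919e-04, -5.20573604e+01, -1.26921231e-02, -2.43750554e+01,
       -5.67691389e-02,  1.74190197e-02,  2.01555822e-04]), 'tool_pos': array([ 0.17438528, -0.6259119 ,  0.40374102]), 'tool_rot': array([-3.11091379e+00, -4.25327655e-01,  6.34264838e-04]), 'wrist_force': array([ 0.14549213,  0.29772305, -0.11575613]), 'torque': array([ 0.04918065, -0.01545858,  0.01137281]), 'grip_width': 0.09209737058528113}
scene 48.087424722476946 257.1043634624369 189.13503872471392 [[0.7686, -0.6396, -0.0091], [-0.3458, -0.4035, -0.8471], [0.5382, 0.6543, -0.5313]] [-0.3574  0.2634  0.5425]
top 53.496913349004195 255.53591355271476 198.10393938312546 [[-0.0038, -1.0, -0.0068], [-0.9935, 0.0046, -0.114], [0.114, 0.0063, -0.9935]] [0.0919 0.5263 0.8415]
wrist 65.70646984690485 251.7664758159989 190.75188960894877 [[0.2678, -0.9635, -0.002], [-0.9366, -0.2608, 0.2343], [-0.2262, -0.0608, -0.9722]] [-0.6478 -0.0259  0.3897]
```

View pics/scene0.png

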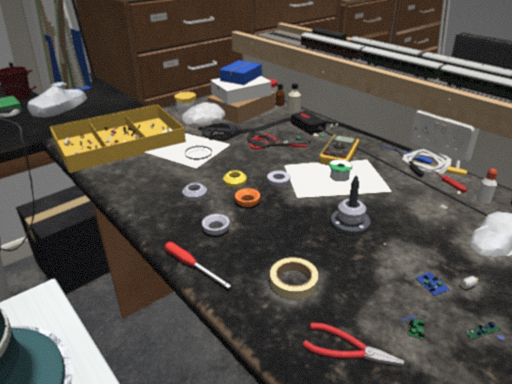

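View pics/top0.png

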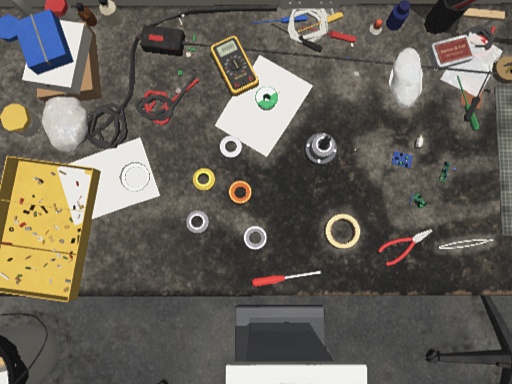

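View pics/wrist0.png

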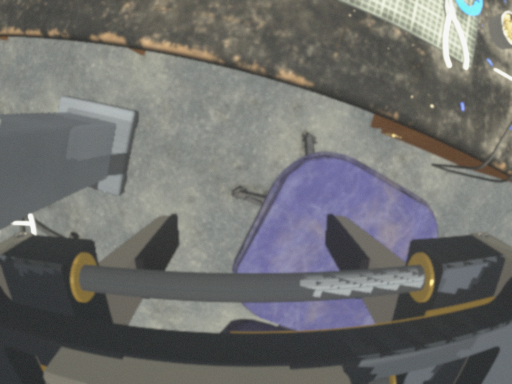

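Run:
```python
import cv2,numpy as np
a=cv2.imread("pics/scene0.png")[150:250,170:400]
b=cv2.imread("pics/top0.png")[120:260,170:370]
cv2.imwrite("pics/z1.png",cv2.resize(a,None,fx=3.4,fy=3.4,interpolation=2));cv2.imwrite("pics/z2.png",cv2.resize(b,None,fx=4,fy=4,interpolation=2))
```

```text
(no output)
```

View pics/z1.png

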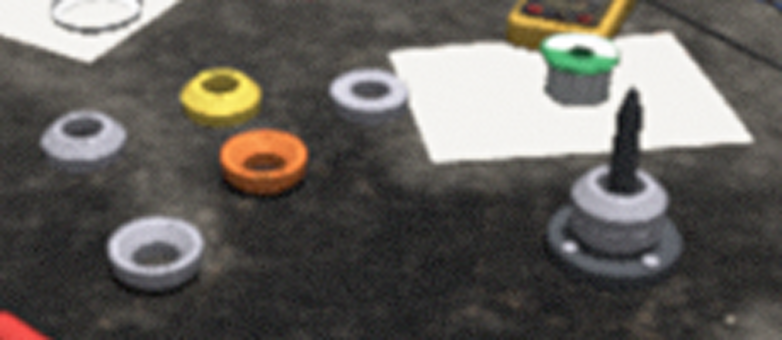

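View pics/z2.png

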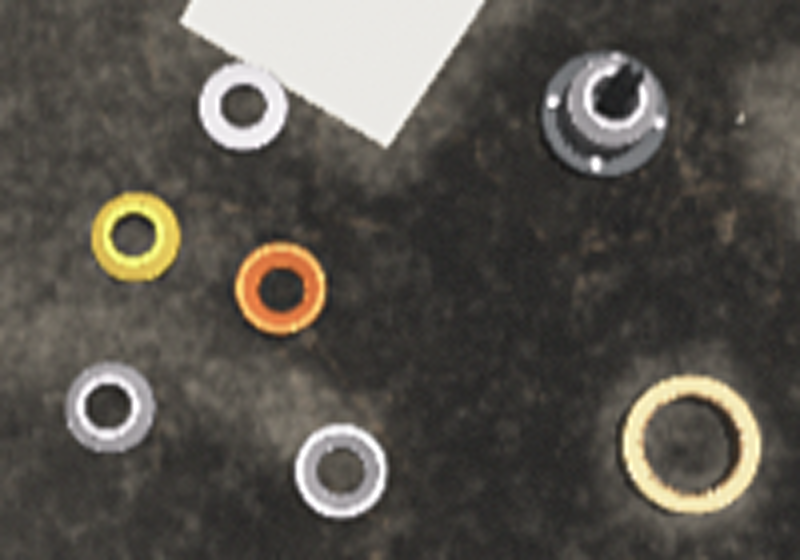

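```bash
cat > h.py <<'E'
import cv2,numpy as np
def ray(c,u,v):
    H=c["image"].shape[0];f=H/2/np.tan(np.radians(c["vfov"]/2))
    d=np.array([(u-c["cx"])/f,(v-c["cy"])/f,1.]);R=np.array(c["R"])
    return -R.T@np.array(c["t"]),R.T@d
def onz(c,u,v,z):
    o,d=ray(c,u,v);return o+d*(z-o[2])/d[2]
def proj(c,X):
    H=c["image"].shape[0];f=H/2/np.tan(np.radians(c["vfov"]/2));p=np.array(c["R"])@X+np.array(c["t"])
    return p[0]/p[2]*f+c["cx"],p[1]/p[2]*f+c["cy"]
def tri(c1,p1,c2,p2):
    o1,d1=ray(c1,*p1);o2,d2=ray(c2,*p2);d1/=np.linalg.norm(d1);d2/=np.linalg.norm(d2)
    A=np.stack([d1,-d2],1);s=np.linalg.lstsq(A,o2-o1,rcond=None)[0]
    a,b=o1+d1*s[0],o2+d2*s[1];return (a+b)/2,np.linalg.norm(a-b)
def blob(c,box,fn,k=8):
    x0,y0,x1,y1=box;im=cv2.resize(c["image"][y0:y1,x0:x1],None,fx=k,fy=k,interpolation=cv2.INTER_CUBIC)
    m=fn(im).astype(np.uint8)
    cs,h=cv2.findContours(m,cv2.RETR_CCOMP,cv2.CHAIN_APPROX_NONE)
    i=max(range(len(cs)),key=lambda i:cv2.contourArea(cs[i]));
    to=lambda q:((q.reshape(-1,2)+.5)/k-.5+[x0,y0])
    ho=[cs[j] for j in range(len(cs)) if h[0][j][3]==i]
    ho=max(ho,key=cv2.contourArea) if ho else None
    return to(cs[i]),(to(ho) if ho is not None else None)
E
python3 - <<'E'
from workcell import *
from h import *
t=capture("top");s=capture("scene")
def worldcirc(c,pts,z):
    P=np.array([onz(c,*p,z)[:2] for p in pts])
    e=cv2.fitEllipse((P*1000).astype(np.float32)); return np.round(e[0],1),np.round(e[1],1)
g=lambda th:(lambda im:(im.min(2)>th))
for nm,box,zs in(("dish",(238,220,272,256),(18,13,18)),("crown",(182,206,213,238),(5,10,18)),("spacer",(216,133,245,159),(12,6,12)),("arborW",(306,134,337,165),(40,35,48))):
  for th in(100,120):
    o,h=blob(t,box,g(th))
    print(nm,th,[worldcirc(t,o,z/1000) for z in zs],"hole",worldcirc(t,h,zs[2]/1000) if h is not None and len(h)>5 else None)
for nm,box,z in(("dish",(196,210,236,240),18),("crown",(178,178,212,202),5)):
    o,h=blob(s,box,g(100));print("scene",nm,worldcirc(s,o,z/1000),"hole",worldcirc(s,h,.018) if h is not None else None, o.min(0),o.max(0))
E
```

```text
dish 100 [(array([440.1,  93.6]), array([52.2, 63.9])), (array([440.2,  93.7]), array([52.5, 64.3])), (array([440.1,  93.6]), array([52.2, 63.9]))] hole (array([437.7,  91.8]), array([26.3, 27. ]))
dish 120 [(array([438.1,  91.9]), array([53.1, 54.5])), (array([438.1,  91.9]), array([53.4, 54.8])), (array([438.1,  91.9]), array([53.1, 54.5]))] hole (array([437.6,  91.8]), array([27.6, 28.3]))
crown 100 [(array([475.9, 227.1]), array([53., 54.])), (array([475.6, 226.3]), array([52.7, 53.7])), (array([475.2, 225. ]), array([52.2, 53.2]))] hole (array([475.4, 226.1]), array([25.1, 26.1]))
crown 120 [(array([475.7, 227. ]), array([51.7, 52.4])), (array([475.4, 226.2]), array([51.5, 52.1])), (array([475., 225.]), array([51. , 51.6]))] hole (array([475.3, 226.1]), array([25.9, 26.7]))
spacer 100 [(array([658.3, 145.8]), array([52.9, 70.1])), (array([659.9, 146.2]), array([53.3, 70.6])), (array([658.3, 145.8]), array([52.9, 70.1]))] hole (array([653.8, 149.2]), array([25.1, 26. ]))
spacer 120 [(array([658.4, 145.7]), array([52. , 69.9])), (array([660. , 146.1]), array([52.3, 70.4])), (array([658.4, 145.7]), array([52. , 69.9]))] hole (array([653.8, 149.1]), array([26. , 26.8]))
arborW 100 [(array([639.6, -59.9]), array([67.2, 70. ])), (array([640.8, -60.8]), array([67.6, 70.4])), (array([637.6, -58.6]), array([66.6, 69.3]))] hole (array([639.3, -59. ]), array([50.6, 55.5]))
arborW 120 [(array([647.8, -66.9]), array([48.8, 55.1])), (array([649.1, -67.8]), array([49.1, 55.5])), (array([645.8, -65.5]), array([48.3, 54.6]))] hole None
scene dish (array([435.5,  88.6]), array([54.9, 59.3])) hole (array([429.9,  80.6]), array([19.2, 25.5])) [201.1875 212.0625] [229.9375 230.9375]
scene crown (array([478.2, 232. ]), array([54.2, 66.3])) hole (array([471.3, 221.4]), array([20.8, 23.4])) [181.4375 180.9375] [207.0625 197.0625]
```

Run:
```python
from workcell import *
import cv2
t=capture("top")["image"][125:173,295:345];s=capture("scene")["image"][170:236,322:378]
cv2.imwrite("pics/a1.png",cv2.resize(t,None,fx=12,fy=12,interpolation=2));cv2.imwrite("pics/a2.png",cv2.resize(s,None,fx=9,fy=9,interpolation=2))
```

```text
(no output)
```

View pics/a1.png

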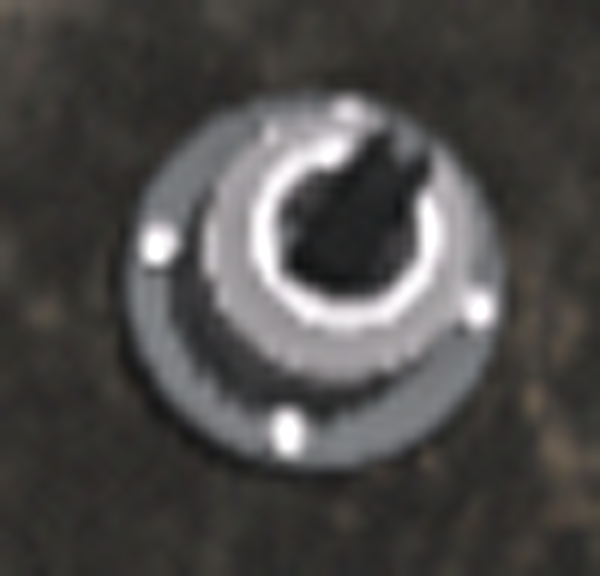

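View pics/a2.png

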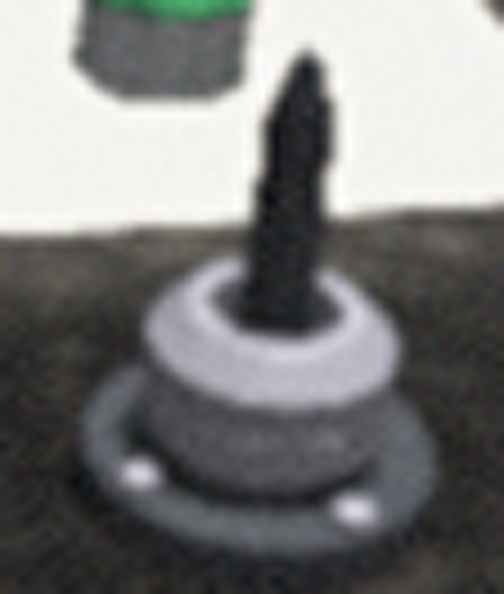

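Run:
```python
from workcell import *
from h import *
t=capture("top");s=capture("scene")
T=lambda x,y:((x+.5)/12-.5+295,(y+.5)/12-.5+125)
S=lambda x,y:((x+.5)/9-.5+322,(y+.5)/9-.5+170)
for nm,p,z in(("flange",(316,278),12),("bolts",(318,274),12),("narrow",(347,231),48),("wide",(339,250),40),("tip",(412,160),110)):
    print(nm,onz(t,*T(*p),z/1000).round(4))
for nm,p,z in(("tip",(307,55),110),("wide",(273,343),35),("flange",(261,458),12)):
    print("scene",nm,onz(s,*S(*p),z/1000).round(4))
print(tri(t,T(412,160),s,S(307,55)))
st=state();print(st["time_s"])
# tool frame
R=cv2.Rodrigues(st["tool_rot"])[0];print(R.round(3),st["tool_pos"])
w=capture("wrist");Rc=np.array(w["R"]);print("cam in tool",(Rc@R).round(3),(R.T@(-Rc.T@w["t"]-st["tool_pos"])).round(4))
```

```text
flange [ 0.6483 -0.0656  0.012 ]
bolts [ 0.6491 -0.066   0.012 ]
narrow [ 0.6484 -0.0656  0.048 ]
wide [ 0.6468 -0.0654  0.04  ]
tip [ 0.645  -0.0664  0.11  ]
scene tip [ 0.6433 -0.0686  0.11  ]
scene wide [ 0.6489 -0.0654  0.035 ]
scene flange [ 0.6408 -0.072   0.012 ]
(array([ 0.64553375, -0.06677699,  0.10831162]), np.float64(0.00024773775244294827))
0.45
[[ 0.963  0.268 -0.   ]
 [ 0.268 -0.963  0.   ]
 [-0.    -0.    -1.   ]] [ 0.17449001 -0.62613223  0.40461568]
cam in tool [[-0.001  1.     0.   ]
 [-0.972 -0.001 -0.234]
 [-0.234 -0.001  0.972]] [ 0.0656 -0.0011  0.0202]
```

>>> apply_moves(hand=1, moves=[[0.5,-0.3,0,0,0,0],[0.95,-0.55,0,0,0,0],[0.95,-0.55,0,0,0,0],[0.95,-0.55,0,0,0,0],[0.95,-0.55,0,0,0,0],[0.95,-0.55,0,0,0,0],[0.95,-0.55,0,0,0,0],[0.95,-0.55,0,0,0,0],[0.95,-0.55,0,0,0,0],[0.4,-0.3,0,0,0,0]])

```text
time_s: 1.75
tool_pos: [0.4506, -0.338, 0.4049]
tool_rot: [-3.111, -0.434, -0.002]
wrist_force: [0.0, -0.0, -0.5]
grip_width: 0.092
```

>>> apply_moves(moves=[[0.1,-0.5,0,0,0,0],[0.25,-1,0,0,0,0],[0.25,-1,0,0,0,0],[0.25,-1,0,0,0,0],[0.25,-1,0,0,0,0],[0.3,-1,0.2,0,0,0],[0.3,-1,0.3,0,0,0],[0.3,-1,0.3,0,0,0],[0.3,-1,0.3,0,0,0],[0.3,-1,0.3,0,0,0]])

```text
time_s: 3.0
tool_pos: [0.4451, 0.0531, 0.3485]
tool_rot: [3.112, 0.425, 0.0]
wrist_force: [1.0, 0.7, 0.2]
grip_width: 0.0919
```

>>> apply_moves(moves=[[0,-0.9,0,0,0,0],[0,0,0,0,0,0]])

```text
time_s: 3.25
tool_pos: [0.435, 0.0888, 0.3487]
tool_rot: [3.112, 0.433, -0.001]
wrist_force: [0.6, -0.8, 0.3]
grip_width: 0.0918
```

```bash
cat >> h.py <<'E'
def wray(c,u,v):
    H=c["image"].shape[0];f=H/2/np.radians(c["vfov"]/2)
    f2=H/2/np.tan(np.radians(c["vfov"]/2))
    x,y=u-c["cx"],v-c["cy"];r=np.hypot(x,y);a=r/f2
    d=np.array([np.sin(a)*x/r,np.sin(a)*y/r,np.cos(a)]);R=np.array(c["R"]);return -R.T@np.array(c["t"]),R.T@d
def wproj(c,X):
    f=c["image"].shape[0]/2/np.tan(np.radians(c["vfov"]/2));p=np.array(c["R"])@X+np.array(c["t"]);n=np.hypot(p[0],p[1]);a=np.arctan2(n,p[2])
    return c["cx"]+f*a*p[0]/n,c["cy"]+f*a*p[1]/n
def wz(c,u,v,z):
    o,d=wray(c,u,v);return o+d*(z-o[2])/d[2]
def delta(st,tgt):
    R=cv2.Rodrigues(np.array(st["tool_rot"]))[0];return (R.T@(np.array(tgt)-st["tool_pos"])/0.04).round(2)
E
python3 - <<'E'
from workcell import *
from h import *
w=capture("wrist");st=state();print(st["tool_pos"],st["tool_rot"],st["joint_pos"].round(2))
cv2.imwrite("pics/w1.png",w["image"])
print([np.round(wproj(w,np.array([.438,.092,.018])),1), np.round(wproj(w,np.array([.4755,.2265,.018])),1)])
print(delta(st,[.438,.092,st["tool_pos"][2]]))
E
```

```text
[0.4356475  0.08713236 0.34872091] [ 3.11138270e+00  4.29217321e-01 -4.52943425e-04] [ 0.13  0.24 -0.45  2.11  0.14  0.82 -1.7 ]
[array([250.9, 178.8]), array([140.8, 113.7])]
[ 0.09 -0.1  -0.  ]
```

View pics/w1.png

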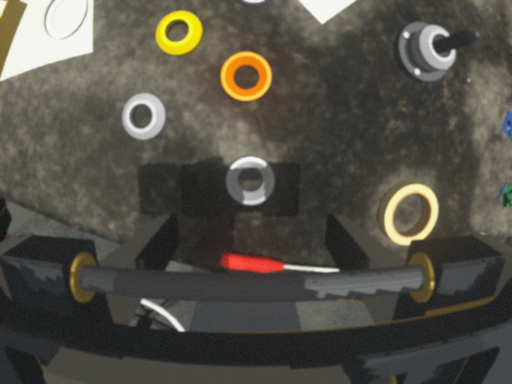

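Run:
```python
from workcell import *
from h import *
w=capture("wrist")
for nm,box,z,th in(("dish",(220,152,280,210),.018,110),("dish",(220,152,280,210),.018,90),("crown",(118,90,170,142),.006,120),("crown",(118,90,170,142),.006,100)):
    o,h=blob(w,box,lambda im:im.min(2)>th,6)
    for q,zz in((o,z),(h,.018)):
        if q is None: continue
        P=np.array([wz(w,*p,zz)[:2]*1000 for p in cv2.convexHull(q.astype(np.float32)).reshape(-1,2)],np.float32)
        print(nm,th,cv2.fitEllipse(P)[:2],np.round(cv2.minEnclosingCircle(P)[1],1))
```

```text
dish 110 ((453.449951171875, 104.80794525146484), (24.356565475463867, 53.71891403198242)) 26.1
dish 110 ((455.91845703125, 123.54627990722656), (1.126791000366211, 1.2259633541107178)) 0.6
dish 90 ((453.05584716796875, 98.58541107177734), (57.8710823059082, 92.56063842773438)) 36.0
dish 90 ((437.64910888671875, 93.6415023803711), (25.76534080505371, 31.442697525024414)) 15.4
crown 120 ((473.0475158691406, 228.3209686279297), (53.91948318481445, 54.10295867919922)) 27.3
crown 120 ((473.15863037109375, 226.577880859375), (25.75090789794922, 26.183496475219727)) 13.1
crown 100 ((476.08642578125, 226.7042236328125), (54.92258834838867, 63.527320861816406)) 32.0
crown 100 ((473.216552734375, 226.5155487060547), (24.763809204101562, 25.40044593811035)) 12.7
```

>>> apply_moves(moves=[[0.05,-0.09,0.6,0,0,0],[0,0,0.9,0,0,0],[0,0,0.9,0,0,0],[0,0,0.8,0,0,0],[0,0,0.4,0,0,0],[0,0,0.2,0,0,0],[0,0,0,0,0,0]])

```text
time_s: 4.22
tool_pos: [0.438, 0.0902, 0.1969]
tool_rot: [3.113, 0.425, 0.001]
wrist_force: [-0.0, -0.5, 0.3]
grip_width: 0.0918
```

Run:
```python
from workcell import *
from h import *
w=capture("wrist");s=capture("scene");st=state();print(st["tool_pos"],st["wrist_force"],delta(st,[.4365,.092,.193]))
cv2.imwrite("pics/w2.png",w["image"]);cv2.imwrite("pics/s2.png",cv2.resize(s["image"][150:270,150:330],None,fx=4,fy=4,interpolation=2))
```

```text
[0.43822453 0.09043351 0.19746457] [-0.17571337  0.19093665 -0.25221537] [-0.03 -0.05  0.11]
```

View pics/w2.png

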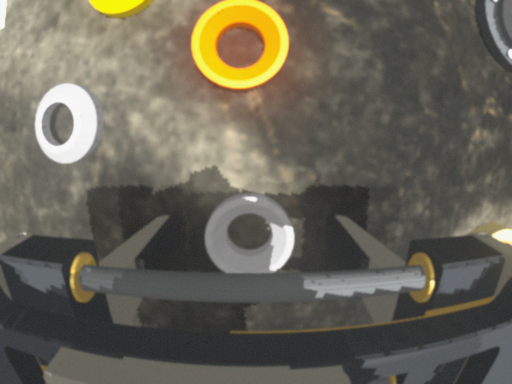

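View pics/s2.png

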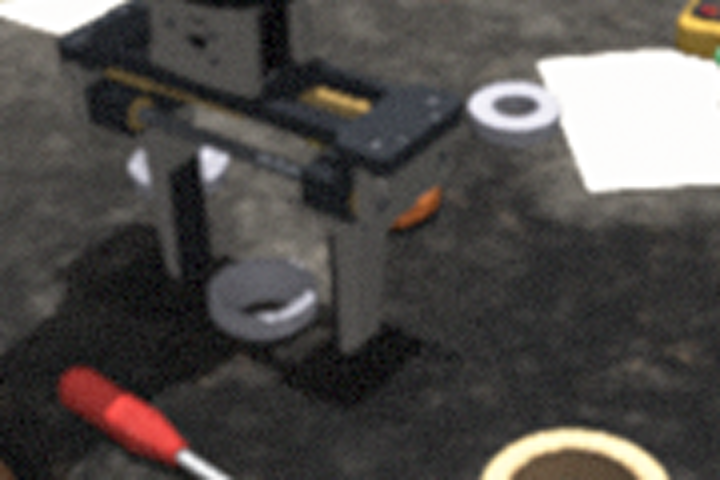

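Run:
```python
from workcell import *
from h import *
w=capture("wrist");st=state();print(st["tool_pos"])
p=st["tool_pos"].copy()
p[2]=.018;print(wproj(w,p)); print(wz(w,250,236,.018), wz(w,250,194,.018), wz(w,206,236,.018),wz(w,295,236,.018))
```

```text
[0.43822791 0.09045602 0.19752126]
(np.float64(253.8202347061802), np.float64(237.20015422355954))
[0.43836204 0.09278135 0.018     ] [0.46244496 0.09942485 0.018     ] [0.4312962  0.11738179 0.018     ] [0.44516384 0.06754687 0.018     ]
```

>>> apply_moves(moves=[[0,-0.06,0.11,0,0,0],[0,0,0,0,0,0]])

```text
time_s: 4.62
tool_pos: [0.4371, 0.0929, 0.1923]
tool_rot: [3.113, 0.426, 0.0]
wrist_force: [0.1, -0.5, -0.3]
grip_width: 0.0919
```

>>> apply_moves(hand=0, moves=[[0,0,0,0,0,0],[0,0,0,0,0,0],[0,0,0,0,0,0],[0,0,0,0,0,0],[0,0,0,0,0,0],[0,0,0,0,0,0]])

```text
time_s: 5.38
tool_pos: [0.4372, 0.0927, 0.1923]
tool_rot: [3.113, 0.425, -0.0]
wrist_force: [0.6, 0.2, 0.3]
grip_width: 0.0505
```

>>> apply_moves(moves=[[0,0,-0.3,0,0,0],[0,0,-0.6,0,0,0],[0,0,-0.8,0,0,0],[0,0,-0.9,0,0,0],[0,0,-0.7,0,0,0],[0,0,-0.3,0,0,0],[0,0,0,0,0,0]])

```text
time_s: 6.25
tool_pos: [0.4371, 0.0926, 0.3368]
tool_rot: [3.112, 0.425, 0.002]
wrist_force: [-1.3, 0.3, -1.1]
grip_width: 0.0501
```

Run:
```python
from workcell import *
from h import *
w=capture("wrist");s=capture("scene");st=state();print(st["tool_pos"],st["wrist_force"],st["grip_width"],delta(st,[.648,-.066,st["tool_pos"][2]]))
cv2.imwrite("pics/w3.png",w["image"]);cv2.imwrite("pics/s3.png",cv2.resize(s["image"][100:270,130:330],None,fx=3.5,fy=3.5,interpolation=2))
```

```text
[0.43674694 0.09252883 0.33545693] [-0.25529095  0.44091641 -0.82699428] 0.04998049821395502 [ 4.02  5.24 -0.01]
```

View pics/w3.png

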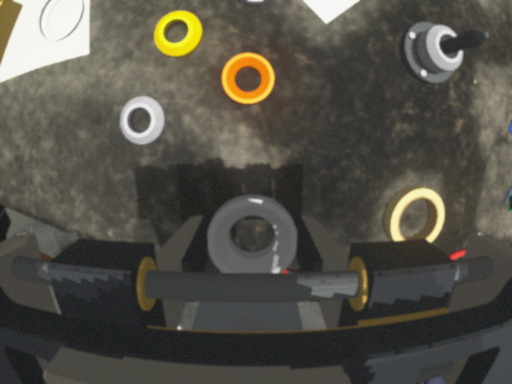

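View pics/s3.png

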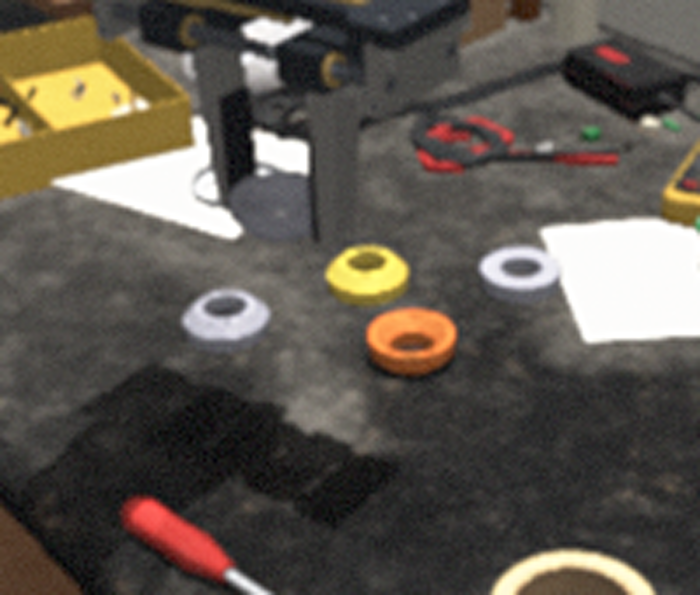

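>>> apply_moves(moves=[[0.3,0.4,0,0,0,0],[0.7,0.9,0,0,0,0],[0.75,1,0,0,0,0],[0.75,1,0,0,0,0],[0.7,0.9,0,0,0,0],[0.55,0.7,0,0,0,0],[0.27,0.34,0,0,0,0],[0,0,0,0,0,0],[0,0,0,0,0,0]])

```text
time_s: 7.48
tool_pos: [0.6479, -0.0658, 0.3352]
tool_rot: [-3.112, -0.426, 0.003]
wrist_force: [-0.1, 1.0, -1.0]
grip_width: 0.0504
```

```bash
cat > look.py <<'E'
from workcell import *
from h import *
import sys
k=sys.argv[1]
w=capture("wrist");s=capture("scene");t=capture("top");st=state();print(st["tool_pos"],st["tool_rot"],st["wrist_force"],st["grip_width"],delta(st,[.648,-.066,st["tool_pos"][2]]))
a=cv2.resize(s["image"][120:240,290:410],(400,400),interpolation=2);b=cv2.resize(t["image"][90:190,270:370],(400,400),interpolation=2)
cv2.imwrite(f"pics/w{k}.png",w["image"]);cv2.imwrite(f"pics/s{k}.png",np.hstack([a,b]))
E
python3 look.py 4
```

```text
[ 0.64790817 -0.06535957  0.33621702] [-3.11228351e+00 -4.27312504e-01  6.97326804e-04] [ 0.33214255 -0.10038569 -0.74458047] 0.05067347978434235 [-0.    0.02 -0.  ]
```

View pics/w4.png

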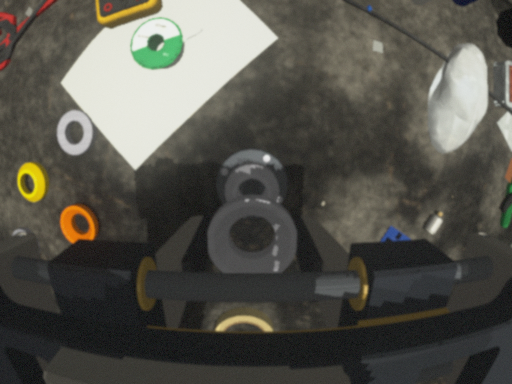

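View pics/s4.png

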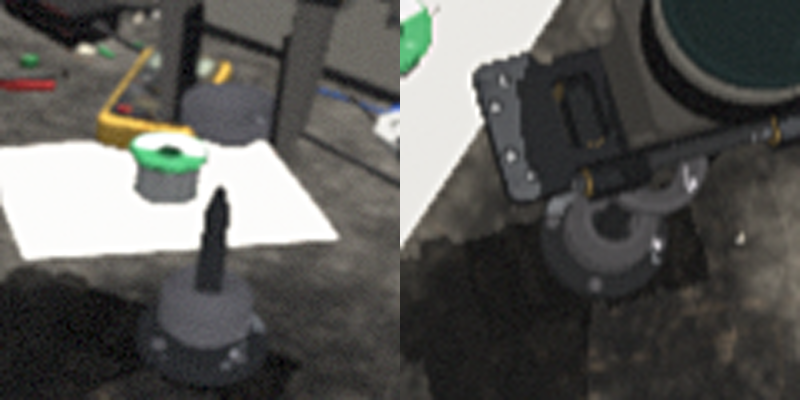

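Run:
```python
from workcell import *
from h import *
w=capture("wrist");print(wz(w,252,238,.162),wz(w,251.5,184,.012),wz(w,252,188,.048))
cv2.imwrite("pics/w5.png",cv2.resize(w["image"][140:280,190:320],None,fx=4,fy=4,interpolation=2))
```

```text
[ 0.64886587 -0.06388521  0.162     ] [ 0.64703958 -0.0638733   0.012     ] [ 0.65106844 -0.06328577  0.048     ]
```

View pics/w5.png

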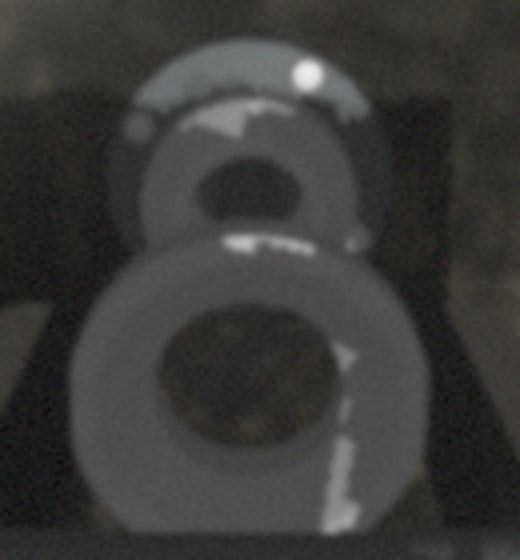

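>>> apply_moves(moves=[[0,0,0.3,0,0,0],[0,0,0.4,0,0,0],[0,0,0.4,0,0,0],[0,0,0,0,0,0]])

```text
time_s: 8.18
tool_pos: [0.6476, -0.066, 0.2899]
tool_rot: [-3.112, -0.426, 0.006]
wrist_force: [-0.4, -1.0, -1.8]
grip_width: 0.0504
```

```bash
python3 look.py 6
```

```text
[ 0.64854216 -0.06596281  0.29241699] [3.11262413e+00 4.25622353e-01 6.55227137e-04] [-0.08801243  0.29277251 -1.84783114] 0.050447323351560484 [-0.01 -0.   -0.  ]
```

View pics/w6.png

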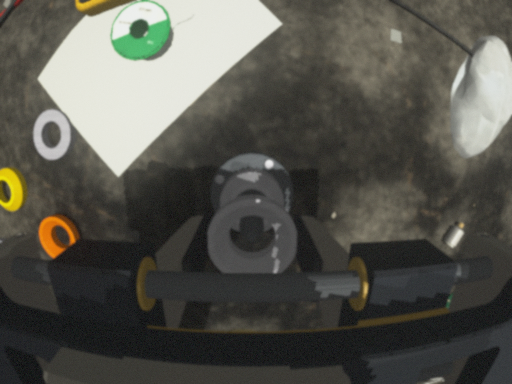

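View pics/s6.png

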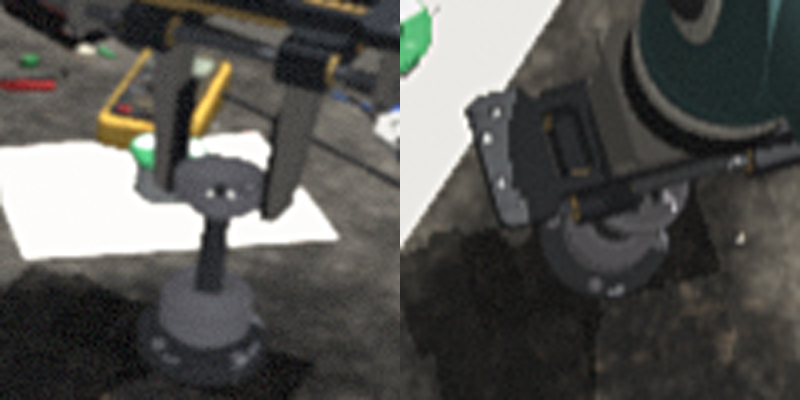

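Run:
```python
import cv2,numpy as np
a=cv2.imread("pics/w6.png")[180:280,200:305]; b=cv2.imread("pics/s6.png")[120:320,120:320]
f=lambda x:cv2.convertScaleAbs(cv2.resize(x,(400,400),interpolation=2),alpha=2)
cv2.imwrite("pics/z6.png",np.hstack([f(a),f(b)]))
```

```text
(no output)
```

View pics/z6.png

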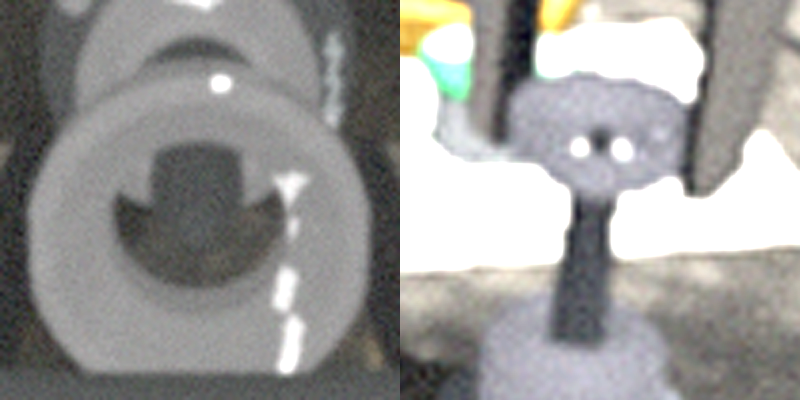

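>>> apply_moves(moves=[[0,0,0.3,0,0,0],[0,0,0.4,0,0,0],[0,0,0.35,0,0,0],[0,0,0.1,0,0,0],[0,0,0,0,0,0]])

```text
time_s: 8.95
tool_pos: [0.6483, -0.0659, 0.2457]
tool_rot: [-3.112, -0.426, 0.001]
wrist_force: [0.3, -0.2, -1.0]
grip_width: 0.0503
```

>>> apply_moves(moves=[[0,0,0.04,0,0,0],[0,0,0.03,0,0,0],[0,0,0,0,0,0]])

```text
time_s: 9.32
tool_pos: [0.6483, -0.066, 0.2437]
tool_rot: [3.113, 0.425, 0.0]
wrist_force: [-0.2, -0.2, -0.6]
grip_width: 0.0502
```

```bash
python3 look.py 7
```

```text
[ 0.64836298 -0.06601446  0.24364232] [3.11254556e+00 4.25542233e-01 4.11773182e-04] [ 0.15611781 -0.44879941 -1.7548216 ] 0.05036730205992951 [-0.01 -0.   -0.  ]
```

View pics/s7.png

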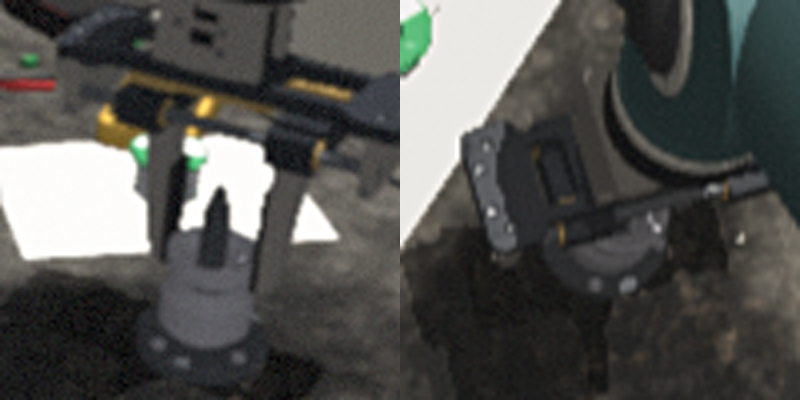

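Down over the rod, about 3 mm to go. Feel for contact.

>>> apply_moves(moves=[[0,0,0.04,0,0,0],[0,0,0.02,0,0,0],[0,0,0,0,0,0]])

```text
time_s: 9.85
tool_pos: [0.6483, -0.066, 0.2409]
tool_rot: [-3.113, -0.426, 0.0]
wrist_force: [-0.6, -1.1, -0.2]
grip_width: 0.0496
```

>>> apply_moves(moves=[[0,0,0.02,0,0,0],[0,0,0,0,0,0]])

```text
time_s: 10.1
tool_pos: [0.6484, -0.066, 0.2404]
tool_rot: [3.113, 0.425, 0.0]
wrist_force: [-0.3, 0.4, 0.2]
grip_width: 0.05
```

>>> apply_moves(moves=[[0,0,0.02,0,0,0],[0,0,0,0,0,0]])

```text
time_s: 10.35
tool_pos: [0.6484, -0.0659, 0.2403]
tool_rot: [3.112, 0.426, 0.0]
wrist_force: [-1.4, 0.1, 4.8]
grip_width: 0.0503
```

>>> apply_moves(moves=[[0,0,0.01,0,0,0],[0,0,0,0,0,0]])

```text
time_s: 10.6
tool_pos: [0.6484, -0.066, 0.2403]
tool_rot: [3.112, 0.425, 0.0]
wrist_force: [-3.0, 1.1, 7.6]
grip_width: 0.0501
```

>>> apply_moves(hand=1, moves=[[0,0,0,0,0,0],[0,0,0,0,0,0],[0,0,0,0,0,0],[0,0,0,0,0,0]])

```text
time_s: 11.1
tool_pos: [0.6483, -0.066, 0.2389]
tool_rot: [-3.113, -0.425, 0.0]
wrist_force: [-0.7, -0.0, 0.5]
grip_width: 0.0881
```

>>> apply_moves(moves=[[0,0,-0.3,0,0,0],[0,0,-0.6,0,0,0],[0,0,-0.8,0,0,0],[0,0,-0.8,0,0,0],[0,0,0,0,0,0]])

```text
time_s: 11.72
tool_pos: [0.6492, -0.0659, 0.3428]
tool_rot: [3.111, 0.425, 0.01]
wrist_force: [0.2, 0.4, -1.4]
grip_width: 0.0919
```

```bash
python3 look.py 8;  python3 - <<'E'
from workcell import *
from h import *
st=state();print(delta(st,[.4745,.2265,st["tool_pos"][2]]))
E
```

```text
[ 0.64786645 -0.06610228  0.33835165] [-3.11257721e+00 -4.25457142e-01  2.12825787e-03] [-0.16503968  0.11737096 -0.46359896] 0.09175800380597549 [ 0. -0. -0.]
[-2.21 -8.21  0.01]
```

View pics/s8.png

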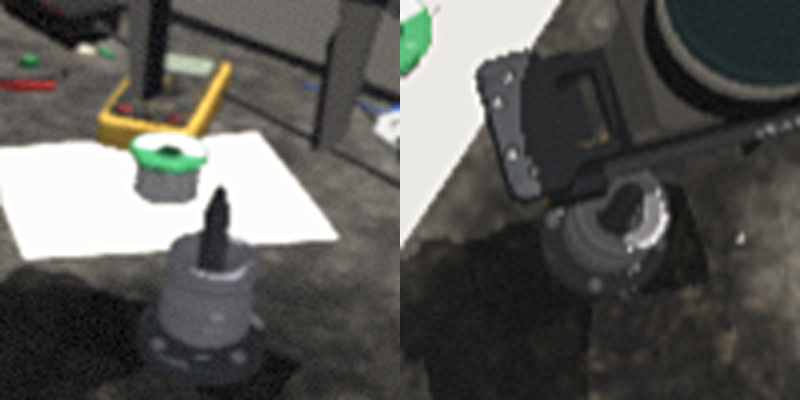

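View pics/w8.png

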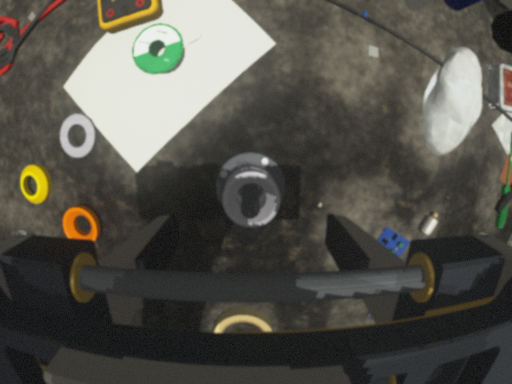

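>>> apply_moves(moves=[[-0.1,-0.4,0,0,0,0],[-0.2,-0.8,0,0,0,0],[-0.27,-1,0,0,0,0],[-0.27,-1,0,0,0,0],[-0.27,-1,0,0,0,0],[-0.27,-1,0,0,0,0],[-0.27,-1,0,0,0,0],[-0.27,-1,0,0,0,0],[-0.2,-0.7,0,0,0,0],[-0.09,-0.31,0,0,0,0]])

```text
time_s: 13.12
tool_pos: [0.473, 0.2285, 0.3385]
tool_rot: [-3.112, -0.431, 0.003]
wrist_force: [-0.4, 0.2, -0.1]
grip_width: 0.0919
```

>>> apply_moves(moves=[[0,0,0.4,0,0,0],[0,0,0.8,0,0,0],[0,0,0.8,0,0,0],[0,0,0.7,0,0,0],[0,0,0.4,0,0,0],[0,0,0,0,0,0]])

```text
time_s: 13.88
tool_pos: [0.4749, 0.2257, 0.2135]
tool_rot: [3.112, 0.424, -0.004]
wrist_force: [0.2, 0.6, 0.2]
grip_width: 0.0919
```

```bash
python3 look.py 9;  python3 - <<'E'
from workcell import *
from h import *
st=state();w=capture("wrist");print(delta(st,[.4745,.2265,.192]))
p=st["tool_pos"].copy();p[2]=.01;print(wproj(w,p))
E
```

```text
[0.47551085 0.22661764 0.21578899] [-3.11233952e+00 -4.24822108e-01 -2.22350130e-03] [-0.57984207  0.43497484  0.56291064] 0.09214295630918366 [2.19 8.2  0.  ]
[-0.03 -0.    0.59]
(np.float64(253.77293049075985), np.float64(222.02917322670922))
```

View pics/w9.png

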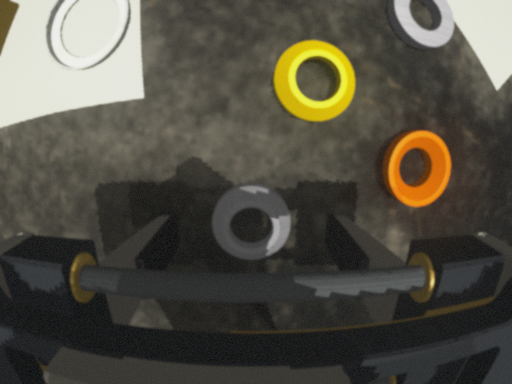

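>>> apply_moves(moves=[[0,-0.02,0.3,0,0,0],[0,0,0.2,0,0,0],[0,0,0.06,0,0,0],[0,0,0,0,0,0],[0,0,0,0,0,0]])

```text
time_s: 14.7
tool_pos: [0.4748, 0.2275, 0.1927]
tool_rot: [-3.113, -0.426, -0.0]
wrist_force: [0.4, -0.3, -1.1]
grip_width: 0.0917
```

>>> apply_moves(moves=[[0,0,0.03,0,0,0],[0,0,0,0,0,0]])

```text
time_s: 14.95
tool_pos: [0.4748, 0.2274, 0.1915]
tool_rot: [3.113, 0.426, 0.0]
wrist_force: [1.2, 0.4, -0.3]
grip_width: 0.092
```

>>> apply_moves(hand=0, moves=[[0,0,0,0,0,0],[0,0,0,0,0,0],[0,0,0,0,0,0],[0,0,0,0,0,0],[0,0,0,0,0,0],[0,0,0,0,0,0]])

```text
time_s: 15.7
tool_pos: [0.4748, 0.2273, 0.1914]
tool_rot: [3.112, 0.425, -0.0]
wrist_force: [0.5, -0.6, 0.2]
grip_width: 0.0505
```

>>> apply_moves(moves=[[0,0,-0.3,0,0,0],[0,0,-0.6,0,0,0],[0,0,-0.8,0,0,0],[0,0,-0.9,0,0,0],[0,0,-0.7,0,0,0],[0,0,-0.3,0,0,0],[0,0,0,0,0,0]])

```text
time_s: 16.58
tool_pos: [0.4748, 0.2273, 0.336]
tool_rot: [-3.113, -0.425, -0.002]
wrist_force: [-0.4, 0.0, -1.8]
grip_width: 0.0505
```

```bash
python3 look.py 10
```

```text
[0.47441709 0.22709622 0.33430141] [ 3.11199192  0.42554819 -0.00344171] [ 0.57327524 -0.82171988 -1.37104837] 0.050407465889164414 [ 2.21  8.22 -0.  ]
```

View pics/w10.png

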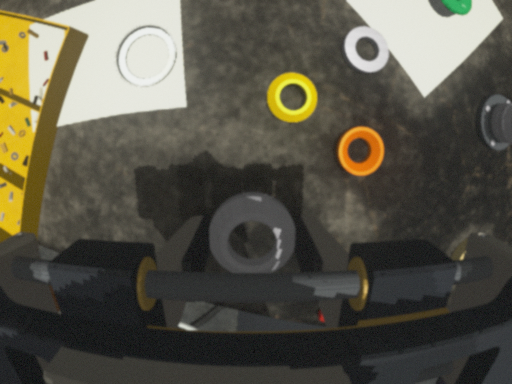

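View pics/s10.png

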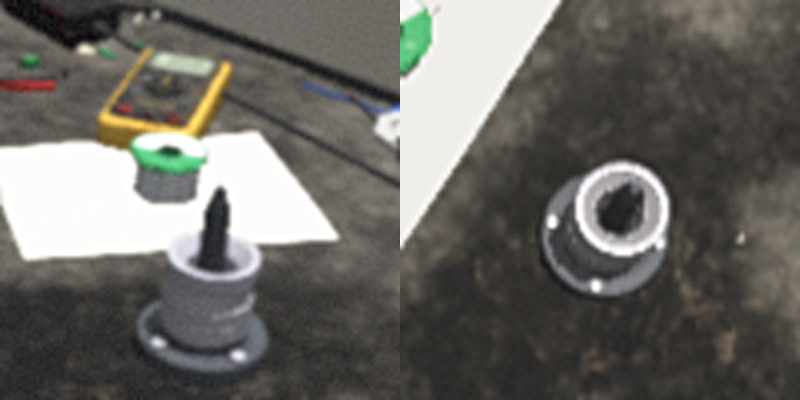

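>>> apply_moves(moves=[[0.1,0.4,0,0,0,0],[0.2,0.8,0,0,0,0],[0.27,1,0,0,0,0],[0.27,1,0,0,0,0],[0.27,1,0,0,0,0],[0.27,1,0,0,0,0],[0.27,1,0,0,0,0],[0.27,1,0,0,0,0],[0.2,0.7,0,0,0,0],[0.09,0.32,0,0,0,0]])

```text
time_s: 17.98
tool_pos: [0.6485, -0.0689, 0.3342]
tool_rot: [3.113, 0.42, -0.003]
wrist_force: [-1.0, -0.0, -1.3]
grip_width: 0.0508
```

>>> apply_moves(moves=[[0,0,0.1,0,0,0],[0,0,0.3,0,0,0],[0,0,0.1,0,0,0],[0,0,0,0,0,0]])

```text
time_s: 18.48
tool_pos: [0.6479, -0.0648, 0.3149]
tool_rot: [-3.112, -0.428, 0.002]
wrist_force: [-0.4, -0.6, -0.3]
grip_width: 0.0504
```

```bash
python3 look.py 11;  python3 - <<'E'
import cv2,numpy as np
from workcell import *
from h import *
print(onz(capture("top"),325.7,141.5,.066))
a=cv2.imread("pics/w11.png")[180:280,200:305]; b=cv2.imread("pics/s11.png")[120:320,120:320]
f=lambda x:cv2.convertScaleAbs(cv2.resize(x,(400,400),interpolation=2),alpha=2)
cv2.imwrite("pics/z11.png",np.hstack([f(a),f(b)]))
E
```

```text
[ 0.64827747 -0.06527018  0.31579066] [3.11239298e+00 4.26307595e-01 7.75979328e-04] [-0.0731067   0.24799653 -0.86998989] 0.05017721224005268 [-0.01  0.02 -0.  ]
[ 0.64890356 -0.06750159  0.066     ]
```

View pics/z11.png

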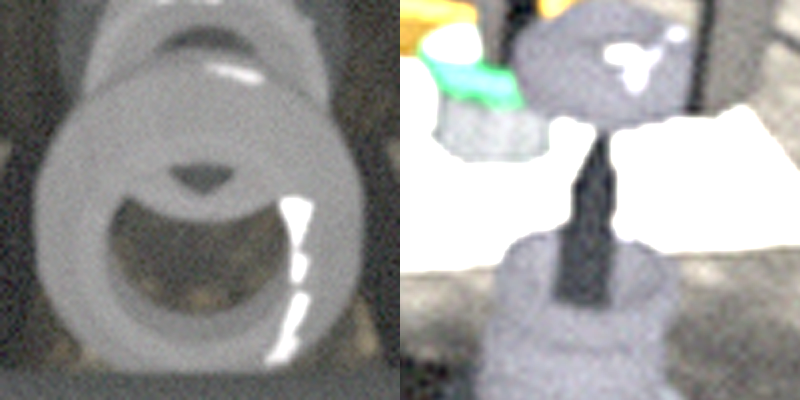

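Run:
```python
from workcell import *
from h import *
w=capture("wrist");
for z in(.11,.094,.066): 
  u,v=wproj(w,np.array([.648,-.066,z]));print(z,(u-200)/105*400,(v-180)*4)
t=state()["tool_pos"]
for z in(.124,.142):
  u,v=wproj(w,np.array([t[0],t[1],z]));print(z,(u-200)/105*400,(v-180)*4)
```

```text
0.11 206.98220561771157 169.5483839828962
0.094 206.2918362372631 139.47246058606515
0.066 205.29019124939265 96.0609461639882
0.124 205.21707460462798 197.22982507331835
0.142 206.0135100966727 242.99970011995094
```

>>> apply_moves(moves=[[0,0.03,0.2,0,0,0],[0,0,0.3,0,0,0],[0,0,0.2,0,0,0],[0,0,0,0,0,0]])

```text
time_s: 19.23
tool_pos: [0.6482, -0.0668, 0.2861]
tool_rot: [-3.112, -0.426, 0.003]
wrist_force: [-0.5, 0.1, -1.4]
grip_width: 0.0505
```

```bash
python3 look.py 12;  python3 - <<'E'
import cv2,numpy as np
a=cv2.imread("pics/w12.png")[180:280,200:305]; b=cv2.imread("pics/s12.png")[120:320,120:320]
f=lambda x:cv2.convertScaleAbs(cv2.resize(x,(400,400),interpolation=2),alpha=2)
cv2.imwrite("pics/z12.png",np.hstack([f(a),f(b)]))
E
```

```text
[ 0.6487005  -0.06672055  0.28761424] [3.11261402e+00 4.25583635e-01 5.87883775e-04] [ 0.29835945 -0.1725682  -0.55314885] 0.050202135303241344 [-0.01 -0.02 -0.  ]
```

View pics/z12.png

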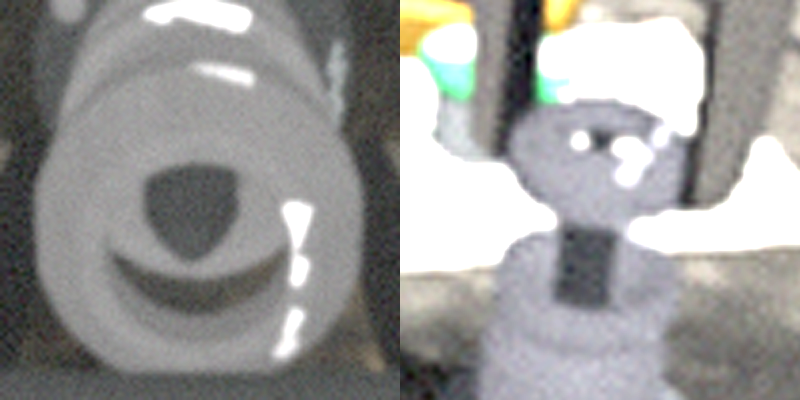

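>>> apply_moves(moves=[[0,0,0.3,0,0,0],[0,0,0.25,0,0,0],[0,0,0.08,0,0,0],[0,0,0,0,0,0],[0,0,0,0,0,0]])

```text
time_s: 20.0
tool_pos: [0.6487, -0.0667, 0.2625]
tool_rot: [3.113, 0.426, 0.001]
wrist_force: [-1.3, 0.6, -1.6]
grip_width: 0.0504
```

>>> apply_moves(moves=[[0,0,0.06,0,0,0],[0,0,0.02,0,0,0],[0,0,0,0,0,0]])

```text
time_s: 20.38
tool_pos: [0.6485, -0.0668, 0.259]
tool_rot: [3.113, 0.425, -0.0]
wrist_force: [-0.5, 0.3, -1.3]
grip_width: 0.0503
```

>>> apply_moves(moves=[[0,0,0.02,0,0,0],[0,0,0.01,0,0,0],[0,0,0,0,0,0]])

```text
time_s: 20.75
tool_pos: [0.6485, -0.0668, 0.2578]
tool_rot: [3.113, 0.426, -0.0]
wrist_force: [0.7, -0.0, -0.9]
grip_width: 0.0504
```

```bash
python3 look.py 13
```

```text
[ 0.64853637 -0.06679992  0.25786557] [ 3.11260708e+00  4.25500613e-01 -6.31733049e-06] [-0.58584301  0.6351808  -1.14642367] 0.05058788703410366 [-0.01 -0.02 -0.  ]
```

View pics/s13.png

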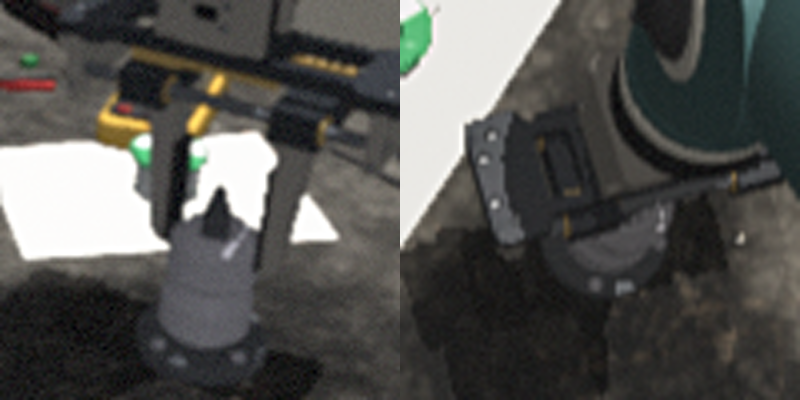

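>>> apply_moves(moves=[[0,0,0.015,0,0,0],[0,0,0,0,0,0]])

```text
time_s: 21.15
tool_pos: [0.6486, -0.0668, 0.2575]
tool_rot: [3.113, 0.425, 0.0]
wrist_force: [-0.9, 0.5, 0.7]
grip_width: 0.05
```

>>> apply_moves(moves=[[0,0,0.015,0,0,0],[0,0,0,0,0,0]])

```text
time_s: 21.4
tool_pos: [0.6486, -0.0668, 0.2575]
tool_rot: [3.112, 0.425, 0.0]
wrist_force: [-2.1, -0.7, 4.8]
grip_width: 0.0503
```

Contact at the expected height (0.2575 against 0.2574 predicted). Release and retreat.

>>> apply_moves(hand=1, moves=[[0,0,0,0,0,0],[0,0,0,0,0,0],[0,0,0,0,0,0],[0,0,0,0,0,0]])

```text
time_s: 21.9
tool_pos: [0.6485, -0.0668, 0.2565]
tool_rot: [-3.113, -0.425, 0.0]
wrist_force: [0.5, -0.2, 0.5]
grip_width: 0.0883
```

>>> apply_moves(moves=[[0,0,-0.3,0,0,0],[0,0,-0.6,0,0,0],[0,0,-0.8,0,0,0],[0,0,-0.8,0,0,0],[-0.4,-0.8,-0.3,0,0,0],[-0.6,-1,0,0,0,0],[-0.6,-1,0,0,0,0],[-0.6,-1,0,0,0,0],[-0.4,-0.6,0,0,0,0],[0,0,0,0,0,0]])

```text
time_s: 23.15
tool_pos: [0.4999, 0.0765, 0.3698]
tool_rot: [3.111, 0.431, 0.002]
wrist_force: [-0.5, -0.0, -0.0]
grip_width: 0.0917
```

```bash
python3 look.py 14
python3 - <<'E'
from workcell import *
import cv2
cv2.imwrite("pics/t14.png",capture("top")["image"]);print(state()["time_s"])
E
```

```text
[0.50195226 0.07403936 0.36924721] [3.11244187e+00 4.23360915e-01 2.27526505e-03] [ 0.8530526  -1.31937207 -0.31657092] 0.09175253550687625 [2.58 4.35 0.01]
23.35
```

View pics/s14.png

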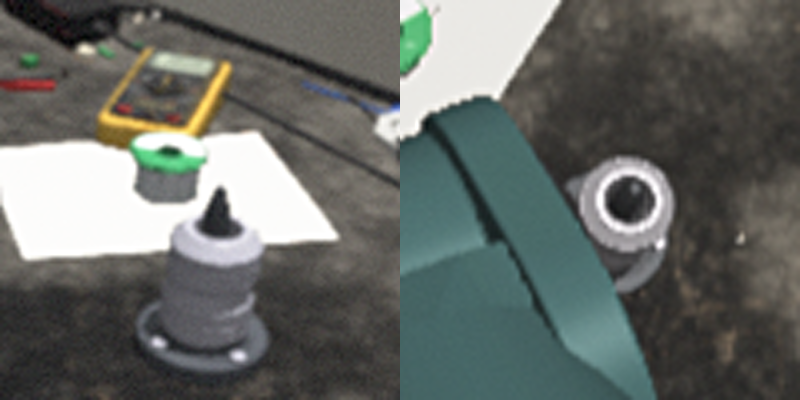

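View pics/t14.png

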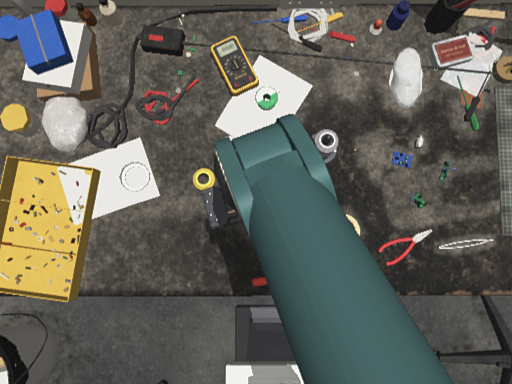

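Run:
```python
from workcell import *
print(job_done())
```

```text
the job is handed in; nothing more can be done
None
```

I put the dish-up washer on the arbor first, then the crown-up one on top of it, and handed the job in at about 23.4 s (limit 51 s).

- **Seating:** Each washer touched down within about 0.1 mm of the height worked out for it: tool height 0.2403 m for both the dish and its prediction, and 0.2575 m against 0.2574 m for the crown. The highest wrist reading I saw was about 8 N.
- **Last pictures:** The scene and top views after release show the stack level and alternating. The rod stands through the crown-up washer's hole, and the gripper is open and clear of the arbor.
- **Things left alone:** I never touched the flat ring or the yellow and orange look-alikes. They were in place in the earlier wrist views. In the final top view the arm hides the flat ring and the orange washer, so I did not re-check those two.
- **Disagreements:** Washer and arbor positions differed by about 2 to 3 mm between cameras, and one rough scene-view estimate of the arbor base was about 8 mm off, which I did not use. The rest was well inside the 6 mm clearance around the rod. The gripper read about 50.4 mm on washers stated as 52 mm across.

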